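Wind the satellite's spring boom against a stop bar and hold it

TASK

Lay the loose stop bar across the two slotted posts of the satellite fixture, sitting fully down in both slots, and let go of it. Then swing the spring-loaded boom forward by its red pin until the pin presses firmly against the bar, and finish while still holding it pressed there: it springs back if let go, so do not release it or ease off. Leave the screwdriver, the cup and the wash bottle where they are.

Things in the scene. Friction and masses are not known exactly. Their poses are not given: they have to be found in the camera images.
- fixture: Fixed blue base plate 150 (x) x 210 (y) x 12 mm with a green satellite board stack 98 x 98 mm (deck 40 mm above the table) and two aluminium posts with open slots on top, in line along its y axis at x = +10 mm. Origin: centre of the plate's underside, on the table; z up; its -x side looks roughly to the robot. The boom's pivot body, 22 mm in diameter, stands on the deck.
- slot_left (a point): Centre of the slot floor of the post on the fixture's +y side (fixture x +10, y +80, z +58 mm). The slot runs along the fixture's y through the post (20 mm thick in y); 22 mm wide in x between upright walls 10 mm high, flared lips above; post top 16 to 17 mm above the slot floor.
- slot_right (a point): The same for the post on the fixture's -y side (fixture x +10, y -80, z +58 mm).
- pivot (a point): Point on the vertical hinge axis of the boom (fixture x -20, y -40, z +58 mm).
- boom (a joint): Angle (rad) of the brass boom about its vertical hinge: 0 at rest, grows as it swings clockwise seen from above, moving the pin to the fixture's +x. A spring always drives it back to 0: about 2.5 N at the pin at rest, 6 N when wound. The pin meets the laid bar at about 1.10 to 1.15; with no bar the boom goes on to an end stop at 1.4.
- boom_pin: Upright red pin (a roller that spins freely), 12 mm in diameter, 54 mm tall, on the free end of the boom. Origin: centre of its lower end, 58 mm above the table; top at 112 mm, 38 mm above the laid bar's top: pinch or push it there. At boom angle q it is 85 mm from the hinge axis in direction (-sin(0.92-q), cos(0.92-q)) in fixture x, y. Boom: beam 9 mm wide, 62 to 70 mm above the table.
- stop_bar: Loose square steel bar with yellow ends, 16 x 210 x 16 mm, 140 to 280 g, long in its y axis, lying on the table either left or right of the fixture. Origin: centre of its underside as it lies at the start.
- bar_center (a point): Centre of the stop bar's volume; 66 mm above the table when the bar lies down in both slots.
- driver: Bystander: screwdriver with red handle, 190 mm long, lying on the table on the other side of the fixture than the bar. Origin: under its middle, handle towards its -x.
- cup: Bystander: small steel cup, 64 mm in diameter, 45 mm tall, beyond the fixture. Origin: centre of its underside.
- wash_bottle: Bystander: yellow wash bottle, 54 mm in diameter, 160 mm tall with its spout, beyond the fixture. Origin: centre of its underside.

How it is judged:
On the way, in this order (a step that is already met when the one before it is completed fails the run):
1. the stop bar lies down in both slots, let go, with the boom not yet wound (x of bar_center in the frame of fixture between 0.005 and 0.015 m and y of bar_center in the frame of fixture between -0.018 and 0.018 m and z of bar_center in the frame of fixture between 0.062 and 0.07 m and angle between the y axis of stop_bar and the y axis of fixture, either way round below 0.06 rad and contact force between the fingers and stop_bar below 0.1 N and value of joint boom below 0.5 rad), for 0.3 s.
2. the boom is wound forward until its pin presses on the bar (value of joint boom above 1.03 rad and contact force between boom_pin and stop_bar above 1 N), for 0.2 s.
At the end, for the whole second after the job is handed in: Bar in both slots (centre within 5 mm across, 18 mm along, 4 mm in height, 0.06 rad of their line); boom still, beyond 1.03 rad, its pin pressing the bar with over 1 N, held by the fingers with over 2 N; bystanders within 30 mm of their start (all of step 2 and x of bar_center in the frame of fixture between 0.005 and 0.015 m and y of bar_center in the frame of fixture between -0.018 and 0.018 m and z of bar_center in the frame of fixture between 0.062 and 0.07 m and angle between the y axis of stop_bar and the y axis of fixture, either way round below 0.06 rad and contact force between the fingers and boom_pin above 2 N and velocity of joint boom below 0.1 rad/s and distance of each of driver, cup, wash_bottle from where it was at the start of the episode below 0.03 m); the arm keeps its last pose, push and grip.
It fails at once if the screwdriver is pushed away or knocked over (distance of driver from where it was at the start of the episode above 0.03 m).
It fails at once if the cup is pushed away or knocked over (distance of cup from where it was at the start of the episode above 0.03 m).
It fails at once if the wash bottle is pushed away or knocked over (distance of wash_bottle from where it was at the start of the episode above 0.03 m).
It also fails if it takes over 51 s, if anything falls off the work surface, if the arm or the gripper's body presses on something with over 40 N, if the wrist force passes 120 N, or if a joint passes its speed limit or range.

ROBOT

A 6-joint arm with a two-finger parallel gripper is mounted at the origin on the work surface. World frame = base frame: x ahead of the robot, y to its left, z up, the work surface at z = 0. Lengths are in m, angles in rad, forces in N, time in s.
With the tool pointing down it reaches from about 0.375 to 0.9 m from the base axis. Payload 3.1 kg.
Tool frame: the origin (TCP) lies midway between the tips of the shut fingers; the grasp point (between the pads) lies 19 mm behind it; x points along the fingers, z is the direction in which the jaws open and shut, and the axes are right-handed (so a half turn about x gives the same grasp; the last joint's range is limited). The gripper opens to 85 mm and grips with 20 to 120 N. Pads are 22 mm wide; open, the fingers measure 114 mm over their backs; the gripper's body (76 mm by 85 mm) begins 54 mm behind the grasp point. The pads swing forward as they close: fully open they stand 13 mm farther back than shut.
Start: joints at [-1.508, 0.527, 1.433, -0, 1.181, -0.178], TCP at [0.149, -0.607, 0.231] pointing down, gripper open.
Joint ranges: [-3.08, 3.08], [-0.75, 2.2], [0.22, 2.44], [-1.43, 4.57], [0, 2.65], [-2.85, 2.85]. Speed limits (rad/s): [2.79, 2.79, 3.14, 3.14, 3.14, 3.14].

INTERFACE

Orientations are given as a unit quaternion [x, y, z, w].
In Python, from station import status, snapshot, camera_params, ticket gives the robot as it stands.
- The arm moves only by the tool arm_command, never from a script. Its argument "series" is a list that holds one entry, the list of rows, each a list of 4 numbers: the shift along the tool's x, y, z in mm, then the turn about the tool's x in rad. A call has 1 to 10 rows; each row shifts and turns the commanded pose from where the row before left it, along the tool's axes as they then stand; what a row does not reach is not made up. A row lasts 1/10 s, in which the tool goes at most 50 mm and 8.59 degrees, less where a joint would pass 70% of its speed; a pose out of reach is approached as far as the arm can. A call is refused whole if a number of a shift passes 50 or a number of a turn 0.15, either way. A call with a gripper value outside its range is refused whole. "jaw" is the opening in per cent of the stroke, from 0 (shut) to 100 (fully open), set as the call begins (left out, the last holds). The fingers move at their own pace and stop on an object; "force" is the grip in N (left out, the last holds). Time passes only in rows, so rows that do not move let the fingers close. It gives the time, the measured TCP pose, the force and the opening at its end, in the units of the state.
- status.sense(): the state, without advancing time (a new reading comes with each control period).
- snapshot(name): name is "side" or "top" or "wrist"; returns the picture (420x560x3 uint8, red, green, blue); there is no depth.
- camera_params(name): a dict with "fovy" (degrees; the focal length in pixels is half the picture's height over the tangent of half this angle, whatever the lens; pixels are square), "cx", "cy" (the principal point, pixels), "k1" (the pictures are not rectified: a ray, as slopes to the right and down, at radius r is drawn at 1 + k1 r^2 times it, then the intrinsics apply), "extrinsics" (4x4, takes a point from camera to world coordinates); the wrist camera has in their place "mount" (4x4, takes a point from camera to tool coordinates, whose origin is the TCP and whose axes are the tool frame's). Camera axes: x right, y down, z forward; pixel columns grow to the right and rows downward; lengths in m; the calibration is good to about 2 mm. A picture is of the moment at which its call begins: read the wrist's pose just before it. camera_params takes no time and is no camera call.
- ticket.sign_off(): hands the job in, once; it reports no verdict.
The state is a dict: "t": time; "q": joint angles; "qd": joint speeds; "tau": joint torques, N m; "tcp_pos": TCP position; "tool_rot": TCP orientation; "force": force on the tool from outside, world axes, zero at the start; "ft_torque": the same for the moment, N m; "finger_gap": opening from 0.0 (shut) to 1.0 (fully open).
Only numpy, scipy, OpenCV 4.12 (cv2) and the standard library are available. Lean on these libraries where they do the work, as an engineer would, in place of code of your own. Each camera call takes 0.05 s, during which the arm holds its last target. There are 200 camera calls.

## Working session

There is one attempt and no reset: what is moved stays moved. The work goes in short steps, Python scripts to look and compute and a tool call to move; the robot and the scene stay as the last step left them, time stands still between calls to the robot, and variables do not carry over. Pictures are saved under pics/ and viewed, about 8 in all and at most 12, crops included, and the job is handed in when it is done.

Besides the shell and the picture viewer there is one more tool, called after ">>>" as name(argument=value, ...), one argument or row to a line, values as JSON. arm_command: Moves the arm, as the interface text tells. Its arguments: {"type":"object","properties":{"series":{"type":"array"},"jaw":{"type":"number"},"force":{"type":"number"}},"required":["series"]}

```bash
mkdir -p pics; ls
cat > h.py <<'E'
import numpy as np, cv2
from scipy.spatial.transform import Rotation as R
from station import status, snapshot, camera_params, ticket
def pose():
    s=status.sense(); T=np.eye(4); T[:3,:3]=R.from_quat(s['tool_rot']).as_matrix(); T[:3,3]=s['tcp_pos']; return T
def K(p):
    f=210/np.tan(np.radians(p['fovy'])/2); return np.array([[f,0,p['cx']],[0,f,p['cy']],[0,0,1.]])
def ext(name,T=None):
    p=camera_params(name); return T@np.array(p['mount']) if name=='wrist' else np.array(p['extrinsics'])
def toplane(name,uv,z,T=None):
    p=camera_params(name);E=ext(name,T)
    n=cv2.undistortPointsIter(np.float32(uv).reshape(-1,1,2),K(p),np.array([p['k1'],0,0,0,0.]),None,None,(3,50,1e-9)).reshape(-1,2)
    d=np.c_[n,np.ones(len(n))]@E[:3,:3].T; o=E[:3,3]
    return o+d*((z-o[2])/d[:,2])[:,None]
def proj(name,X,T=None):
    p=camera_params(name);E=np.linalg.inv(ext(name,T))
    return cv2.projectPoints(np.float64(X).reshape(-1,1,3),cv2.Rodrigues(E[:3,:3])[0],E[:3,3],K(p),np.array([p['k1'],0,0,0,0.]))[0].reshape(-1,2)
def save(n,im): cv2.imwrite('pics/'+n+'.png',im[:,:,::-1])
E
python3 - <<'E'
from h import *
print(status.sense()); 
for n in ('top','side','wrist'): print(n,camera_params(n))
save('top1',snapshot('top'));save('side1',snapshot('side'))
E
```

```text
pics
{'t': 0.0, 'q': array([-1.50851988e+00,  5.28472901e-01,  1.43391352e+00, -4.26641697e-05,
        1.18139338e+00, -1.78486153e-01]), 'qd': array([ 0.0003466 ,  0.0002866 , -0.00046845,  0.00052901,  0.00148983,
       -0.0005519 ]), 'tau': array([ 2.92249133e-03, -4.42343438e+01, -1.78024453e+01,  5.20840433e-05,
        8.44779366e-03,  1.84891185e-06]), 'tcp_pos': array([ 0.14900682, -0.60623356,  0.23032591]), 'tool_rot': array([ 0.43689965,  0.55695458, -0.43576296,  0.55590552]), 'force': array([ 0.54558639, -0.19415179,  0.48480647]), 'ft_torque': array([-0.0638907 , -0.02626558, -0.01115847]), 'finger_gap': 0.999173282732634}
top {'fovy': 45.51798532292648, 'cx': 272.30817702448365, 'cy': 217.42475116566607, 'k1': -0.12449909591390033, 'extrinsics': array([[ 0.02288381, -0.99812917,  0.05669642,  0.54004439],
       [-0.99955041, -0.02394164, -0.01804931,  0.01942641],
       [ 0.01937295, -0.0562579 , -0.9982283 ,  1.22313888],
       [ 0.        ,  0.        ,  0.        ,  1.        ]])}
side {'fovy': 44.81545338692895, 'cx': 271.97582653075733, 'cy': 219.6303938553053, 'k1': 0.06362897450468435, 'extrinsics': array([[-0.99510629, -0.04073127,  0.09002466,  0.51992207],
       [-0.09702165,  0.57534272, -0.81213765,  0.92631047],
       [-0.01871564, -0.81689762, -0.57647897,  0.69675086],
       [ 0.        ,  0.        ,  0.        ,  1.        ]])}
wrist {'fovy': 68.15301984857908, 'cx': 278.82197280179327, 'cy': 206.56319769941868, 'k1': -0.07049716869532119, 'mount': array([[-5.38170199e-04, -2.80874694e-01,  9.59744298e-01,
        -1.41656062e-01],
       [ 2.95796077e-06, -9.59744437e-01, -2.80874733e-01,
         7.11090215e-02],
       [ 9.99999855e-01, -1.48319525e-04,  5.17336671e-04,
         1.44082511e-04],
       [ 0.00000000e+00,  0.00000000e+00,  0.00000000e+00,
         1.00000000e+00]])}
```

View pics/top1.png

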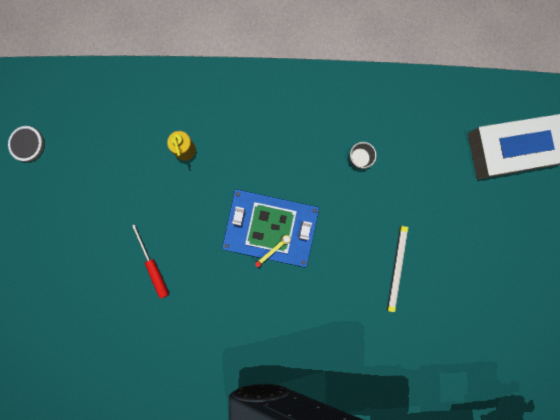

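View pics/side1.png

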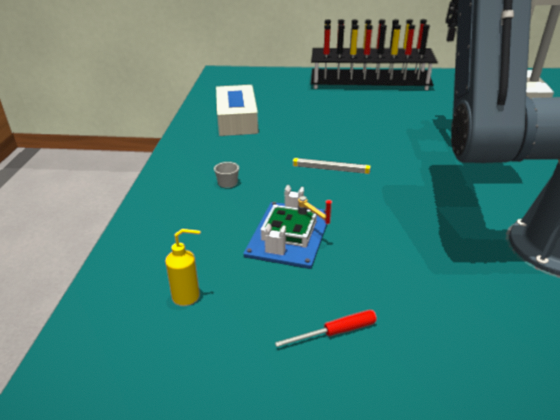

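The top view shows the bar at right (ends about (404,229) and (392,308)), the fixture near (271,229), the pin at (258,264) and the driver at left. The side view agrees.

```bash
cat > m.py <<'E'
from h import *
def big(m): 
    c=max(cv2.findContours(m.astype(np.uint8),cv2.RETR_EXTERNAL,cv2.CHAIN_APPROX_NONE)[0],key=cv2.contourArea); return c[:,0,:].astype(float)
im=cv2.imread('pics/top1.png')[:,:,::-1]
h=cv2.cvtColor(im,cv2.COLOR_RGB2HSV)
H,S,V=[h[...,i].astype(int) for i in range(3)]
w=np.zeros(H.shape,bool)
w[180:275,215:325]=1
P=toplane('top',big((H>105)&(H<125)&(S>120)&(V>80)&w),.012)[:,:2]
r=cv2.minAreaRect(P.astype(np.float32)); b=cv2.boxPoints(r); print('plate',r); 
e=sorted([(np.linalg.norm(b[i]-b[i-1]),i) for i in range(4)])[-1][1]
d=b[e]-b[e-1]; d=d if d[1]>0 else -d; a=np.arctan2(-d[0],d[1]); F=np.array(r[0]); print('fixture',F,'yaw',a)
w[:]=0;w[220:315,385:412]=1
P=toplane('top',big((V>110)&w),.016)[:,:2]
r=cv2.minAreaRect(P.astype(np.float32));print('bar',r)
b=cv2.boxPoints(r);e=sorted([(np.linalg.norm(b[i]-b[i-1]),i) for i in range(4)])[-1][1]
d=b[e]-b[e-1]; d=d if d[1]>0 else -d;print('bar dir',np.arctan2(-d[0],d[1]))
Rm=np.array([[np.cos(a),-np.sin(a)],[np.sin(a),np.cos(a)]])
for n,p in dict(L=[.01,.08],R=[.01,-.08],C=[.01,0],piv=[-.02,-.04],pin=[-.02-.085*np.sin(.92),-.04+.085*np.cos(.92)],pinend=[-.02-.085*np.sin(.92-1.12),-.04+.085*np.cos(.92-1.12)]).items(): print(n,F+Rm@p)
print('pin px',toplane('top',[[258,264]],.112))
T=pose();print(T.round(3))
E
python3 m.py
```

```text
plate ((0.5833055377006531, 0.001726388931274414), (0.20863381028175354, 0.14831601083278656), 79.14266967773438)
fixture [0.58330554 0.00172639] yaw -0.18949622
bar ((0.4912349581718445, -0.31166455149650574), (0.02012907899916172, 0.21389199793338776), 81.67940521240234)
bar dir 1.4255747
L [0.60819566 0.07841069]
R [ 0.5780574  -0.07872519]
C [ 5.93126530e-01 -1.57252699e-04]
piv [ 0.55612899 -0.0337903 ]
pin [0.49941317 0.02952096]
pinend [0.58840539 0.04484324]
pin px [[0.49916537 0.02863958 0.112     ]]
[[-0.     0.971  0.238  0.149]
 [ 0.002  0.238 -0.971 -0.606]
 [-1.     0.    -0.002  0.23 ]
 [ 0.     0.     0.     1.   ]]
```

>>> arm_command(
  series=[
    [[0,0,0,0.129],[0,0,0,0.129],[0,0,0,0.128],[0,20,-23,0],[0,25,-29,0],[0,25,-29,0],[0,25,-29,0],[0,25,-29,0],[0,25,-29,0],[0,25,-29,0]],
  ],
  jaw=60,
  force=60,
)

```text
t: 1.1
tcp_pos: [0.3467, -0.4352, 0.231]
tool_rot: [0.535, 0.463, -0.535, 0.462]
force: [0.2, 0.6, -0.6]
finger_gap: 0.604
```

>>> arm_command(
  series=[
    [[10,25,-29,0],[20,25,-29,0],[20,25,-29,0],[20,25,-29,0],[10,26,-28,0],[0,0,0,0],[0,0,0,0]],
  ],
)

```text
t: 1.8
tcp_pos: [0.4914, -0.3114, 0.1506]
tool_rot: [-0.534, -0.464, 0.535, -0.463]
force: [0.6, -0.6, 0.7]
finger_gap: 0.599
```

Run:
```python
from h import *
T=pose();im=snapshot('wrist');print(T.round(4),status.sense()['q'],status.sense()['t']);np.save('T2.npy',T);save('w2',im)
d=np.array([-np.sin(1.4256),np.cos(1.4256)]);c=np.array([.4912,-.3117])
print(proj('wrist',[[*(c+k*d),.016] for k in (-.105,0,.105)],T))
```

```text
[[-1.400e-03  9.898e-01 -1.423e-01  4.914e-01]
 [ 7.000e-04 -1.423e-01 -9.898e-01 -3.114e-01]
 [-1.000e+00 -1.500e-03 -5.000e-04  1.506e-01]
 [ 0.000e+00  0.000e+00  0.000e+00  1.000e+00]] [-7.58235275e-01  5.73277063e-01  1.61719835e+00 -6.17674655e-04
  9.51557081e-01  9.57363387e-01] 1.85
[[279.09611211  74.7150068 ]
 [278.79899574 196.51793744]
 [278.5564404  296.27471147]]
```

View pics/w2.png

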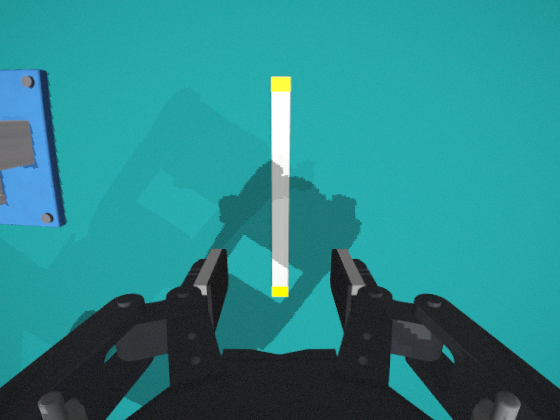

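The bar runs vertically from (281,77) to (280,293), centred between the fingers as predicted. I'll descend and grip.

>>> arm_command(
  series=[
    [[35,0,0,0],[35,0,0,0],[35,0,0,0],[25,0,0,0],[12,0,0,0],[4,0,0,0],[0,0,0,0],[0,0,0,0]],
  ],
)

```text
t: 2.65
tcp_pos: [0.4919, -0.3134, 0.0067]
tool_rot: [0.535, 0.461, -0.535, 0.463]
force: [0.8, 0.3, 0.0]
finger_gap: 0.598
```

>>> arm_command(
  series=[
    [[0,0,0,0],[0,0,0,0],[0,0,0,0],[0,0,0,0],[0,0,0,0],[0,0,0,0],[0,0,0,0],[0,0,0,0]],
  ],
  jaw=0,
  force=90,
)

```text
t: 3.45
tcp_pos: [0.4918, -0.3125, 0.0066]
tool_rot: [0.535, 0.462, -0.535, 0.463]
force: [-0.5, 1.7, 6.0]
finger_gap: 0.154
```

>>> arm_command(
  series=[
    [[-5,0,0,0],[-15,0,0,0],[-30,0,0,0],[-30,0,0,0],[-30,0,0,0],[-30,0,0,0],[-10,0,0,0],[0,0,0,0],[0,0,0,0]],
  ],
)

```text
t: 4.35
tcp_pos: [0.4905, -0.3116, 0.1544]
tool_rot: [-0.535, -0.463, 0.535, -0.462]
force: [-0.6, 0.6, -3.6]
finger_gap: 0.152
```

>>> arm_command(
  series=[
    [[0,0,0,-0.127],[0,0,0,-0.127],[0,0,0,-0.127],[0,0,0,-0.127],[0,0,0,-0.127],[0,0,0,-0.127],[0,0,0,-0.127],[0,0,0,-0.127],[0,0,0,-0.127],[0,0,0,-0.127]],
  ],
)

```text
t: 5.35
tcp_pos: [0.4901, -0.3113, 0.1528]
tool_rot: [0.156, 0.692, -0.154, 0.688]
force: [-1.3, -0.0, -3.3]
finger_gap: 0.153
```

>>> arm_command(
  series=[
    [[0,0,0,-0.127],[0,0,0,-0.127],[0,35,5,0],[0,45,6,0],[0,45,6,0],[0,45,6,0],[0,45,6,0],[0,45,6,0],[0,40,5,0],[0,25,2,0]],
  ],
)

```text
t: 6.35
tcp_pos: [0.5937, 0.002, 0.1529]
tool_rot: [0.067, 0.705, -0.067, 0.702]
force: [0.4, 0.7, -2.4]
finger_gap: 0.156
```

>>> arm_command(
  series=[
    [[0,0,0,0],[0,0,0,0],[0,0,0,0],[0,0,0,0]],
  ],
)

```text
t: 6.75
tcp_pos: [0.594, -0.0026, 0.1547]
tool_rot: [0.068, 0.704, -0.068, 0.703]
force: [0.2, -0.5, -2.7]
finger_gap: 0.153
```

Run:
```python
from h import *
T=pose();im=snapshot('wrist');print(T.round(4));np.save('T3.npy',T);save('w3',im)
F=np.array([.5833,.0017]);a=-.1895;Rm=np.array([[np.cos(a),-np.sin(a)],[np.sin(a),np.cos(a)]])
print(proj('wrist',[[*(F+Rm@[x,y]),.075] for y in(.07,.09,-.07,-.09) for x in(-.001,.021)],T).round(1))
im=snapshot('side'); save('s3',cv2.resize(im[120:330,190:450],None,fx=2.5,fy=2.5))
```

```text
[[-1.400e-03  1.926e-01  9.813e-01  5.940e-01]
 [ 1.000e-04  9.813e-01 -1.926e-01 -2.600e-03]
 [-1.000e+00 -2.000e-04 -1.400e-03  1.547e-01]
 [ 0.000e+00  0.000e+00  0.000e+00  1.000e+00]]
[[260.8 114.6]
 [292.8 114.5]
 [260.3  84.1]
 [293.   83.9]
 [264.4 293.8]
 [291.4 293.8]
 [264.8 314.6]
 [291.1 314.6]]
```

View pics/w3.png

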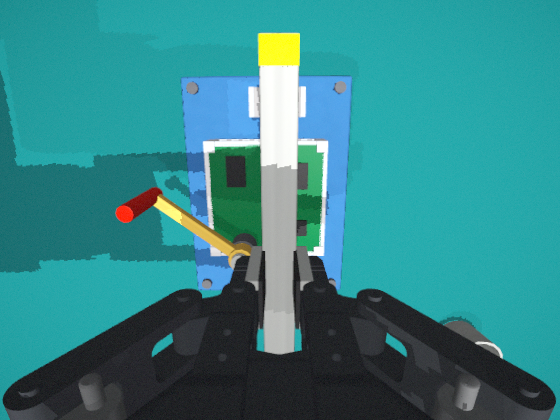

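View pics/s3.png

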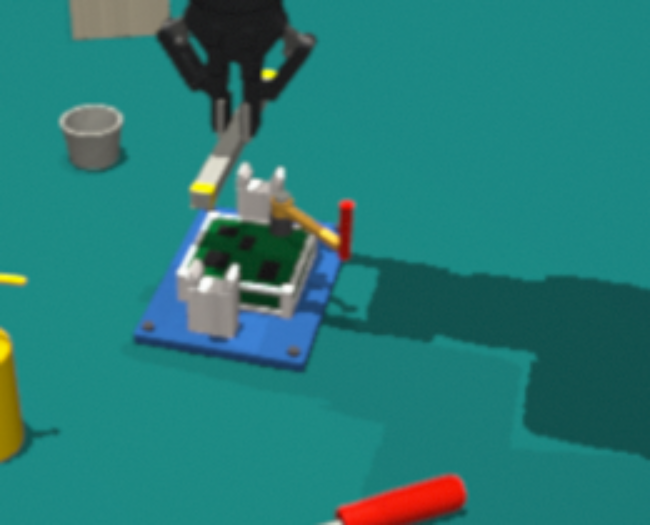

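Wrist view: the left post spans columns 249–305 (centre 277, predicted 276.8). The bar's yellow end is at columns 258–300, rows 33–66, and the boom is at rest with its pin top near (124,213). The side view shows the bar held clear above the posts. Next I'll check the bar's pitch and offset in the jaws.

Run:
```python
from h import *
T=np.load('T3.npy')
for p in (-.05,0,.05):
  X=[]
  for s,dz in((.105,0),(.105,0),(-.0,0)): pass
  for sgn in(-1,1):
    for yy in (.105,.083):
      X.append((T@[-(.0074+.0)-.008*1-np.sin(p)*yy, np.cos(p)*yy, sgn*.008,1])[:3])
  print(p,proj('wrist',X,T).round(1).tolist())
im=cv2.imread('pics/w3.png');h=cv2.cvtColor(im,cv2.COLOR_BGR2HSV)
m=((h[...,0]>22)&(h[...,0]<35)&(h[...,1]>150)&(h[...,2]>150)); m[75:]=0
ys,xs=np.nonzero(m);print(xs.min(),xs.max(),ys.min(),ys.max())
```

```text
-0.05 [[258.4, 26.6], [258.9, 85.6], [299.8, 26.6], [299.3, 85.6]]
0 [[257.5, 22.3], [258.3, 84.3], [300.8, 22.3], [299.9, 84.3]]
0.05 [[256.5, 18.5], [257.6, 83.5], [301.8, 18.5], [300.7, 83.5]]
259 299 34 65
```

>>> arm_command(
  series=[
    [[20,5,-1.3,0],[25,0,0,0],[20,0,0,0],[10,0,0,0],[5,0,0,0],[3,0,0,0],[0,0,0,0],[0,0,0,0]],
  ],
)

```text
t: 7.65
tcp_pos: [0.5949, 0.0037, 0.0732]
tool_rot: [0.068, 0.703, -0.068, 0.704]
force: [-0.2, -0.2, -2.8]
finger_gap: 0.151
```

>>> arm_command(
  series=[
    [[1,0,0,0],[1,0,0,0],[1,0,0,0],[1,0,0,0],[1,0,0,0],[0,0,0,0],[0,0,0,0]],
  ],
)

```text
t: 8.35
tcp_pos: [0.5942, 0.0038, 0.0672]
tool_rot: [0.068, 0.704, -0.068, 0.704]
force: [0.4, 0.9, -2.0]
finger_gap: 0.153
```

Run:
```python
from h import *
im=snapshot('side'); save('s4',cv2.resize(im[160:280,220:380],None,fx=4,fy=4,interpolation=cv2.INTER_CUBIC))
```

```text
(no output)
```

View pics/s4.png

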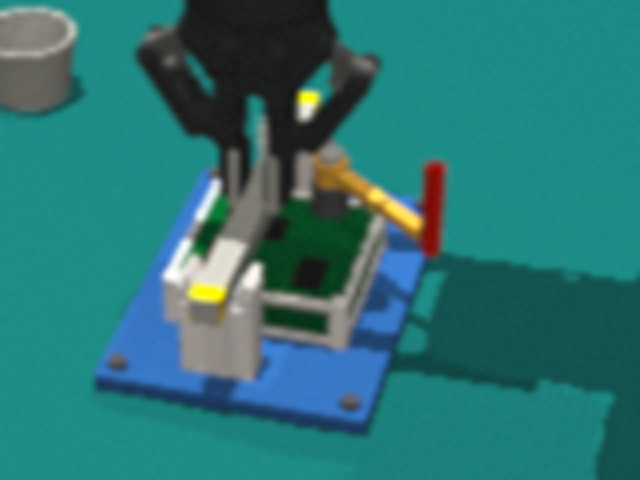

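The crop shows the near end entering the left slot between its walls (about (205,300)), and the wrist force shows no jam. I'll lower the last few millimetres until contact.

>>> arm_command(
  series=[
    [[1,0,0,0],[1,0,0,0],[1,0,0,0],[0,0,0,0],[0,0,0,0]],
  ],
)

```text
t: 8.9
tcp_pos: [0.5943, 0.0038, 0.0647]
tool_rot: [0.068, 0.704, -0.068, 0.704]
force: [-1.2, -0.0, 1.9]
finger_gap: 0.156
```

>>> arm_command(
  series=[
    [[1,0,0,0],[1,0,0,0],[0,0,0,0],[0,0,0,0]],
  ],
)

```text
t: 9.3
tcp_pos: [0.5943, 0.0038, 0.0645]
tool_rot: [0.068, 0.704, -0.068, 0.704]
force: [-4.2, 0.6, 12.5]
finger_gap: 0.147
```

>>> arm_command(
  series=[
    [[0,0,0,0],[0,0,0,0],[0,0,0,0],[0,0,0,0],[0,0,0,0],[0,0,0,0]],
  ],
  jaw=45,
)

```text
t: 9.9
tcp_pos: [0.5942, 0.0038, 0.0621]
tool_rot: [0.068, 0.704, -0.068, 0.704]
force: [0.1, 0.4, 1.0]
finger_gap: 0.449
```

>>> arm_command(
  series=[
    [[-10,0,0,0],[-20,0,0,0],[-30,0,0,0],[-30,0,0,0],[-20,0,0,0],[0,0,0,0],[0,0,0,0],[0,0,0,0],[0,0,0,0]],
  ],
)

```text
t: 10.8
tcp_pos: [0.5933, 0.004, 0.1709]
tool_rot: [0.068, 0.705, -0.068, 0.703]
force: [-0.4, -0.2, 1.3]
finger_gap: 0.447
```

Run:
```python
from h import *
T=pose();w=snapshot('wrist');s=snapshot('side');save('w5',w);save('s5',s);np.save('T5.npy',T)
print(status.sense()['t'],T.round(4))
a=cv2.resize(w,(440,330));b=cv2.resize(s[160:280,230:350],(330,330),interpolation=cv2.INTER_CUBIC)
save('c5',np.hstack([a,b]))
h=cv2.cvtColor(w,cv2.COLOR_RGB2HSV);m=((h[...,0]>26)&(h[...,0]<35)&(h[...,1]>150)&(h[...,2]>150)).astype(np.uint8)
n,_,st,ce=cv2.connectedComponentsWithStats(m)
F=np.array([.5833,.0017]);A=-.1895;Rm=np.array([[np.cos(A),-np.sin(A)],[np.sin(A),np.cos(A)]])
for i in range(1,n):
  if st[i,4]>60: print(st[i],ce[i],Rm.T@(toplane('wrist',[ce[i]],.074,T)[0,:2]-F))
```

```text
10.9 [[-2.900e-03  1.909e-01  9.816e-01  5.933e-01]
 [ 6.000e-04  9.816e-01 -1.909e-01  4.000e-03]
 [-1.000e+00 -0.000e+00 -3.000e-03  1.709e-01]
 [ 0.000e+00  0.000e+00  0.000e+00  1.000e+00]]
[270  71  22  17 354] [280.51129944  79.4519774 ] [0.01042224 0.10101389]
[272 309  18  11 198] [280.5 314. ] [ 0.01020627 -0.09542837]
```

View pics/c5.png

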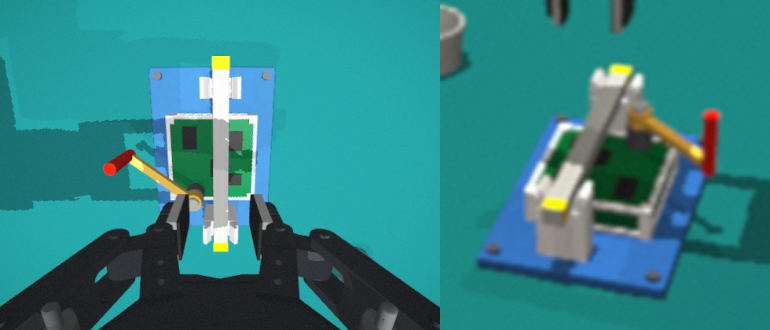

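The bar sits in both slots: both yellow ends are at fixture x of about +10 mm, centre y of about +3 mm, and the boom is at rest. I'll move above the pin and check its position.

>>> arm_command(
  series=[
    [[0,2,-25,0],[0,2,-35,0],[0,2,-27,0],[0,1,-10,0],[10,0,0,0],[0,0,0,0],[0,0,0,0],[0,0,0,0]],
  ],
  jaw=65,
)

```text
t: 11.7
tcp_pos: [0.5018, 0.0288, 0.1621]
tool_rot: [0.068, 0.703, -0.068, 0.704]
force: [0.5, 0.0, 0.1]
finger_gap: 0.651
```

Run:
```python
from h import *
T=pose();w=snapshot('wrist');save('w6',w)
h=cv2.cvtColor(w,cv2.COLOR_RGB2HSV);m=(((h[...,0]<6)|(h[...,0]>174))&(h[...,1]>150)&(h[...,2]>80)).astype(np.uint8)
n,_,st,ce=cv2.connectedComponentsWithStats(m);i=1+np.argmax(st[1:,4]);print(st[i],ce[i])
print('pred top',proj('wrist',[[.4994,.0295,.112],[.4994,.0295,.058]],T))
print(T.round(4),status.sense()['t'])
s=snapshot('side');b=cv2.resize(s[150:270,240:400],(560,420),interpolation=cv2.INTER_CUBIC)
save('c6',cv2.resize(np.hstack([w,b]),(800,300)))
```

```text
[267 201  17  36 501] [275.3253493  219.37724551]
pred top [[275.15947337 227.91793483]
 [275.83596376 205.17597133]]
[[ 1.100e-03  1.912e-01  9.816e-01  5.018e-01]
 [-2.000e-04  9.816e-01 -1.912e-01  2.880e-02]
 [-1.000e+00  0.000e+00  1.100e-03  1.621e-01]
 [ 0.000e+00  0.000e+00  0.000e+00  1.000e+00]] 11.75
```

View pics/c6.png

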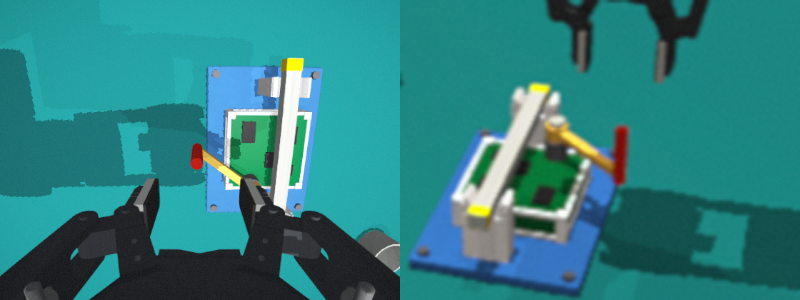

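The pin is where predicted (275,219) and centred between the fingers to within 2.5 mm. Next I'll descend over it and pinch.

>>> arm_command(
  series=[
    [[20,0,-2.5,0],[25,0,0,0],[20,0,0,0],[11,0,0,0],[4,0,0,0],[0,0,0,0],[0,0,0,0],[0,0,0,0]],
  ],
)

```text
t: 12.6
tcp_pos: [0.4986, 0.0296, 0.0832]
tool_rot: [0.068, 0.703, -0.068, 0.705]
force: [-0.8, -0.0, 0.5]
finger_gap: 0.651
```

>>> arm_command(
  series=[
    [[0,0,0,0],[0,0,0,0],[0,0,0,0],[0,0,0,0],[0,0,0,0],[0,0,0,0],[0,0,0,0],[0,0,0,0]],
  ],
  jaw=0,
  force=40,
)

```text
t: 13.4
tcp_pos: [0.4992, 0.0295, 0.0826]
tool_rot: [0.068, 0.703, -0.068, 0.705]
force: [5.0, -0.1, 2.1]
finger_gap: 0.125
```

Run:
```python
import numpy as np
q=np.array([0,.1,.2,.3,.4,.5,.6,.7,.8,.9,1.0,1.05,1.1,1.15]);x=-.02-.085*np.sin(.92-q);y=-.04+.085*np.cos(.92-q)
print(np.c_[q,x*1e3,y*1e3].round(1)); print(np.c_[np.diff(x),np.diff(y)].round(4)*1e3)
```

```text
[[  0.  -87.6  11.5]
 [  0.1 -82.1  18. ]
 [  0.2 -76.   23.9]
 [  0.3 -69.4  29.2]
 [  0.4 -62.2  33.8]
 [  0.5 -54.7  37.6]
 [  0.6 -46.7  40.7]
 [  0.7 -38.5  43. ]
 [  0.8 -30.2  44.4]
 [  0.9 -21.7  45. ]
 [  1.  -13.2  44.7]
 [  1.   -9.   44.3]
 [  1.1  -4.8  43.6]
 [  1.2  -0.6  42.8]]
[[ 5.5  6.5]
 [ 6.1  5.9]
 [ 6.7  5.3]
 [ 7.2  4.6]
 [ 7.6  3.8]
 [ 7.9  3.1]
 [ 8.2  2.3]
 [ 8.4  1.4]
 [ 8.5  0.6]
 [ 8.5 -0.3]
 [ 4.2 -0.4]
 [ 4.2 -0.7]
 [ 4.2 -0.9]]
```

>>> arm_command(
  series=[
    [[0,3.3,2.7,0],[0,3.2,2.8,0],[0,3,3,0],[0,3,3,0],[0,5.3,6.7,0],[0,4.6,7.2,0],[0,3.8,7.6,0],[0,0,0,0]],
  ],
)

```text
t: 14.2
tcp_pos: [0.5334, 0.0485, 0.0823]
tool_rot: [0.067, 0.706, -0.068, 0.702]
force: [-3.3, -6.1, 7.7]
finger_gap: 0.126
```

>>> arm_command(
  series=[
    [[0,3.1,7.9,0],[0,2.3,8.2,0],[0,1.4,8.4,0],[0,0.6,8.5,0],[0,-0.3,8.5,0],[0,0,0,0],[0,0,0,0]],
  ],
)

```text
t: 14.9
tcp_pos: [0.5727, 0.0497, 0.0822]
tool_rot: [0.068, 0.708, -0.067, 0.7]
force: [-4.3, 3.3, 9.4]
finger_gap: 0.12
```

>>> arm_command(
  series=[
    [[0,-0.3,4,0],[0,-0.4,4,0],[0,-0.5,4,0],[0,-0.5,3,0],[0,0,0,0],[0,0,0,0]],
  ],
)

```text
t: 15.5
tcp_pos: [0.5868, 0.0456, 0.0822]
tool_rot: [0.068, 0.708, -0.067, 0.7]
force: [-4.8, 3.1, 10.3]
finger_gap: 0.126
```

>>> arm_command(
  series=[
    [[0,-0.4,2,0],[0,-0.2,2,0],[0,0,0,0],[0,0,0,0]],
  ],
)

```text
t: 15.9
tcp_pos: [0.5894, 0.0446, 0.0822]
tool_rot: [0.068, 0.709, -0.067, 0.699]
force: [-5.9, 5.1, 11.1]
finger_gap: 0.127
```

>>> arm_command(
  series=[
    [[0,-0.3,2,0],[0,-0.2,2,0],[0,0,0,0],[0,0,0,0]],
  ],
)

```text
t: 16.3
tcp_pos: [0.5906, 0.0441, 0.082]
tool_rot: [0.069, 0.711, -0.067, 0.697]
force: [-10.4, 4.9, 15.0]
finger_gap: 0.128
```

>>> arm_command(
  series=[
    [[0,-0.2,2,0],[0,0,0,0],[0,0,0,0]],
  ],
)

```text
t: 16.6
tcp_pos: [0.5907, 0.044, 0.082]
tool_rot: [0.069, 0.712, -0.067, 0.696]
force: [-13.8, 6.8, 17.4]
finger_gap: 0.126
```

The TCP has stalled at fixture x of about −1 mm while the force rose from about 7 N to 15 N, so the pin is pressing on the bar. I'll check the bar and the boom.

Run:
```python
from h import *
T=pose();w=snapshot('wrist');s=snapshot('side');t=snapshot('top')
z=lambda i:cv2.resize(i,(400,300),interpolation=cv2.INTER_CUBIC)
save('c7',np.vstack([np.hstack([z(w),z(s[150:270,230:390])]),np.hstack([z(t[175:280,205:345]),z(t)])]))
F=np.array([.5833,.0017]);A=-.1895;Rm=np.array([[np.cos(A),-np.sin(A)],[np.sin(A),np.cos(A)]])
for nm,im in(('wrist',w),('top',t),('side',s)):
  h=cv2.cvtColor(im,cv2.COLOR_RGB2HSV);m=((h[...,0]>25)&(h[...,0]<35)&(h[...,1]>140)&(h[...,2]>120)).astype(np.uint8)
  n,_,st,ce=cv2.connectedComponentsWithStats(m)
  for i in range(1,n):
    if st[i,4]>8:
      p=Rm.T@(toplane(nm,[ce[i]],.074,T)[0,:2]-F)
      if abs(p[0])<.05 and abs(p[1])<.13: print(nm,st[i],p.round(4))
print(status.sense()['force'],status.sense()['t'],status.sense()['qd'].round(3))
```

```text
wrist [292 133  34  25 820] [0.0131 0.1007]
top [310 228   5   7  29] [ 0.0111 -0.0954]
side [295 184   4   3  10] [ 0.0086 -0.0969]
side [266 232   9   5  33] [0.0134 0.1007]
[-13.55965978   7.83943736  16.60697545] 16.75 [ 0.001  0.     0.001 -0.001 -0.     0.   ]
```

View pics/c7.png

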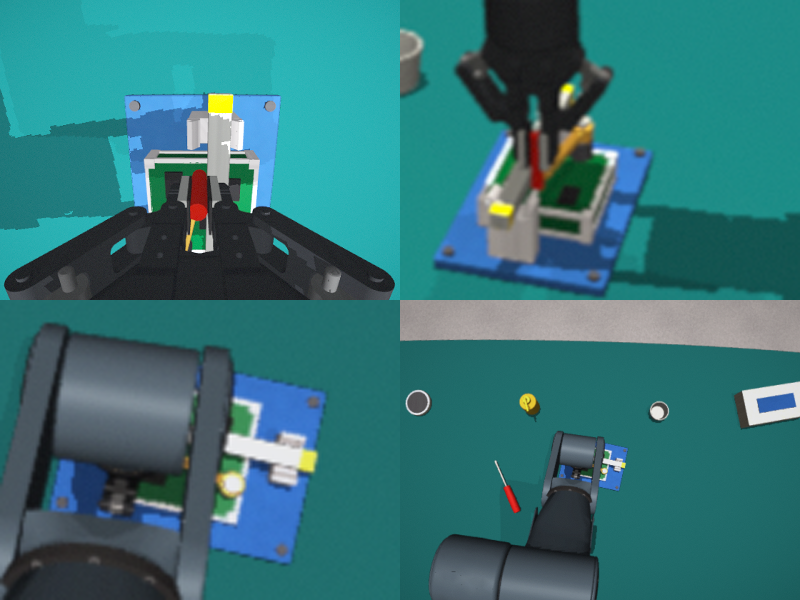

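The bar is still in both slots. Its left end has moved about 3 mm to the slot wall and its right end is unchanged. The pin is gripped, touching the bar, and the bystanders look unmoved. I'm handing in while holding.

```bash
python3 -c "
from station import ticket
print(ticket.sign_off())"
```

```text
the job is handed in; nothing more can be done
None
```

I laid the stop bar in both slots and let go of it. I then pinched the red pin, swung the boom forward and handed the job in at about 17 s, still holding the pin pressed on the bar. `sign_off` gave no verdict.

- **Bar after release:** both yellow ends measured at fixture x of about 10.3 mm, with the centre about 3 mm along y. The boom was at rest.
- **Bar while pressed:** the left end moved to about 13.1 mm, against the slot wall. The right end read 11.1 mm in the top view and 8.6 mm in the side view. That puts the centre at about 12 mm with a tilt of roughly 0.01–0.02 rad, inside the limits. In the side view the bar was still down in both slots.
- **Boom:** the gripper stopped at fixture x of about −1 mm, which matches a boom angle of roughly 1.14 rad.
- **Press force:** the wrist force rose from about 7 N to about 15 N along the push. From that I put the pin's press on the bar at about 8 N, with the arm still. I could not measure that contact directly.
- **Unexplained reading:** the wrist also showed about 17 N upward in this final hold. I did not find the cause. It is well under the 120 N wrist limit.
- **Bystanders:** the screwdriver, cup and wash bottle looked unmoved in the last top view; I did not measure their positions.

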